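Shut and lock the rice grader's sample drawer with the T-key

ROBOT

A 6-joint arm with a two-finger parallel gripper is mounted at the origin on the work surface. World frame = base frame: x ahead of the robot, y to its left, z up, the work surface at z = 0. Lengths are in m, angles in rad, forces in N, time in s.
With the tool pointing down it reaches from about 0.375 to 0.925 m from the base axis. Payload 5.7 kg.
Tool frame: the origin (TCP) lies between the finger pads; the fingertips stand 14 mm ahead of it and the grasp point (between the pads) lies 5 mm behind it (robot.tips_ahead is the distance from the TCP to the fingertips, in m); z points along the fingers, y is the line along which they close (so a half turn about z gives the same grasp; the last joint's range is limited). The gripper opens to 88 mm and grips with 3 to 60 N. Pads are 20 mm wide; open, the fingers measure 115 mm over their backs; the gripper's body (75 mm by 178 mm) begins 61 mm behind the grasp point.
Start: joints at [1.022, 0.359, 1.51, -0, 1.272, -0.115], TCP at [0.252, 0.544, 0.237] pointing down, gripper open.
Joint ranges: [-2.97, 2.97], [-1.01, 2.36], [0.21, 2.38], [-0.96, 4.11], [0.2, 2.71], [-2.98, 2.98]. Speed limits (rad/s): [2.39, 2.39, 3.14, 3.14, 3.14, 3.14].

INTERFACE

Orientations are given as [roll, pitch, yaw] about the fixed x, y, z axes, in that order (R = Rz(yaw) Ry(pitch) Rx(roll)).
In Python, from bench import robot gives the robot as it stands. The module is installed in compiled form; this text tells all that it offers.
- The arm moves only by the tool play_rows, never from a script. Its argument "plan" is one flat list of numbers, 6 for each row, row after row: the shift along the tool's x, y, z in m, then the turn, a rotation vector about the tool's x, y, z in degrees. In form: [x, y, z, rx, ry, rz, x, y, z, rx, ry, rz, ...]. A call has 1 to 12 rows; each row shifts and turns the commanded pose from where the row before left it, along the tool's axes as they then stand; what a row does not reach is not made up. A row lasts 1/12 s, in which the tool goes at most 41.7 mm and 7.16 degrees, less where a joint would pass 70% of its speed; a pose out of reach is approached as far as the arm can. A call with a gripper value outside its range is refused whole. "fingers" is the opening, from 0 (shut) to 1 (fully open), set as the call begins (left out, the last holds). The fingers move at their own pace and stop on an object; "squeeze" is the grip in N (left out, the last holds). Time passes only in rows, so rows that do not move let the fingers close. It gives the time, the measured TCP pose, the force, the opening and the grip force at its end, in the units of the state.
- robot.observe(): the state, without advancing time (a new reading comes with each control period).
- robot.get_image(name): name is "scene" or "top" or "wrist"; returns a dict with "frame" (384x512x3 uint8, red, green, blue), "intrinsics" (3x3 intrinsics, pixels), "k1" (the pictures are not rectified: a ray, as slopes to the right and down, at radius r is drawn at 1 + k1 r^2 times it, then the intrinsics apply), "view" (4x4, takes a point from world to camera coordinates). Camera axes: x right, y down, z forward; pixel columns grow to the right and rows downward; lengths in m; the calibration is good to about 2 mm. A picture is of the moment at which its call begins. There is no depth.
- robot.hand_in(): hands the job in; it is judged then, once.
Trained networks look in a picture, given as the dict that the camera call returned (one of the last four; its "shot" number tells which), for a name from the list of things; names that differ only in an ending like _2 or _b are one class to them, and where a whole thing is asked for, a point or a joint stands for the part that bears it (a point fixed in the world has none). Each returns a list of dicts, best first, with "p" (0 to 1); they miss things now and then, are a little off and sometimes report something else, mostly with a low value. They report only what shows in the picture. A call takes as long as a camera call. They do not tell look-alikes from the thing itself.
- robot.boxes_of(label, picture): "box" ([left, top, right, bottom] in pixels, round what is visible of it).
- robot.silhouettes(label, picture): "mask" (384x512 bool, what is visible of it) and "box" ([left, top, right, bottom] in pixels, round what is visible of it).
The state is a dict: "t": time; "joint_pos": joint angles; "qvel": joint speeds; "tau": joint torques, N m; "ee_pos": TCP position; "tcp_rot": TCP orientation; "wrist_force": force on the tool from outside, world axes, zero at the start; "torque": the same for the moment, N m; "finger_gap": finger opening in m; "grasp_force": force on a finger pad.
Only numpy, scipy, OpenCV 4.12 (cv2) and the standard library are available. Lean on these libraries where they do the work, as an engineer would, in place of code of your own. Each camera call takes 0.05 s, during which the arm holds its last target. There are 200 camera calls.

TASK

Push the grader's blue sample drawer fully home. Then take the orange T-handled key from the wooden stand, fit it in the brass lock screw at the bottom of the well in the grader's top, and turn the screw clockwise with it as far as it goes. Put the key back upright in its slot in the stand; leave the other two tools, the jar and the tin where they are.

Things in the scene. Friction and masses are not known exactly. Their poses are not given: they have to be found in the camera images.
- grader: White bench-top rice grader, fixed, a block 220 (x) x 180 (y) x 70 mm high; origin under its centre, z up, its front face looks to its -x. A steel hopper, 86 mm across at most, stands on the top at x = +50, y = -25 mm, up to 150 mm above the bench. A blue sample drawer is in its front, and a round well, 36 mm across and 44 mm deep, opens in its top at x = -60, y = +55 mm. The place, yaw and side of the bench vary.
- well (a point): Centre of the well's mouth in the grader's top, 70 mm above the bench; axes as the grader's. Beside it on the top are a red bar on its +x side (open) and a green bar on its -y side (locked): the red mark on the screw's head points to them.
- drawer (a joint): How far the sample drawer is out (m): 0 is fully home, at a stop; 0.05 is fully out. It slides along the grader's x axis and goes home towards the grader's +x. It takes about 3 N to push and stays where left.
- drawer_front (a point): Centre of the outer face of the blue drawer front (110 mm wide, 46 mm high, from 5 to 51 mm above the bench, 12 mm thick), 28 mm above the bench; moves with the drawer. Axes as the grader's: the face looks to -x. The face is 16 mm proud of the housing when the drawer is home.
- lock (a joint): Angle of the lock screw (rad), growing clockwise seen from above: 0 is open, 1.571 is locked, against a stop. It takes about 0.1 N m to turn and stays where left.
- socket (a point): Centre of the mouth of the square socket in the brass lock screw, 42 mm above the bench (28 mm below the well's mouth), on the vertical axis it turns about. The head is a 24 mm square, 16 mm thick; the socket is 12 mm square with a 2 mm chamfer at its mouth and 13 mm deep. x and y are square to the socket's sides and turn with the screw; +x points to the red mark on the head, and in the locked position is turned a quarter turn clockwise from the grader's +x.
- key: The orange T-key, loose, about 0.12 kg: origin at the bottom end of the shank, z up along the shank. Steel shank 10 mm square (the lowest 4 mm stepped down to 7 mm square), its sides square to x and y; on top the orange handle bar, flat-sided, 70 mm long along x, 12 mm wide in y, 14 mm high, centre 107 mm above the origin. It starts upright in a slot of the stand, its bottom 10 mm above the bench.
- key_bar (a point): Centre of the orange handle bar of the key, where it is best gripped (fingers on the flat sides, closing along y).
- stand: Fixed wooden tool stand, 60 (x) x 180 (y) x 55 mm high; origin under its centre. Three round slots, 16 mm across and 45 mm deep, at y = -60, 0 and +60 mm. The key and two other tools stand in them in any order, their bars within about 0.3 rad of the stand's x axis, so that a gap of at least 30 mm is beside each bar.
- tool_blue: Blue T-handled tool, same handle size as the key but with a round shank 13 mm thick; stays in the stand. Origin at the bottom end, z up.
- tool_green: Green T-handled tool, same handle size as the key but with a round shank 11 mm thick; stays in the stand. Origin at the bottom end, z up.
- jar: Amber jar, 64 mm across, 110 mm high, beside the stand; bystander. Origin under its centre.
- tin: Bare metal tin, 52 mm across, 90 mm high, between grader and stand; bystander. Origin under its centre.
Things that resemble listed ones, but are neither listed nor needed, are in the scene too. Leave any pink look-alike of the key alone.

How it is judged:
By the outcome, as a careful person would: the job done as asked, in the order asked, and still so for the second after the job is handed in, with the robot touching nothing.
It also fails if it takes over 70 s, if anything falls off the work surface, if the arm or the gripper's body presses on something with over 40 N, if the wrist force passes 120 N, or if a joint passes its speed limit or range.

## Working session

There is one attempt and no reset: what is moved stays moved. The work goes in short steps, Python scripts to look and compute and a tool call to move; the robot and the scene stay as the last step left them, time stands still between calls to the robot, and variables do not carry over. Pictures are saved under pics/ and viewed, at most 10 in all, crops included, and the job is handed in when it is done.

Besides the shell and the picture viewer there is one more tool, called after "Call:" as name(argument=value, ...) on one line, values as JSON. play_rows: Moves the arm, as the interface text tells. Its arguments: {"type":"object","properties":{"plan":{"type":"array"},"fingers":{"type":"number"},"squeeze":{"type":"number"}},"required":["plan"]}

```bash
mkdir -p pics
cat > h.py <<'E'
import numpy as np, cv2
from bench import robot
from scipy.spatial.transform import Rotation as R
def shot(n,save=None):
    p=robot.get_image(n)
    if save: cv2.imwrite('pics/'+save,cv2.cvtColor(p['frame'],cv2.COLOR_RGB2BGR))
    return p
def proj(p,X):
    X=np.atleast_2d(X); V=np.array(p['view']);c=X@V[:3,:3].T+V[:3,3]
    s=c[:,:2]/c[:,2:]; s=s*(1+p['k1']*(s**2).sum(1,keepdims=True))
    K=np.array(p['intrinsics']); return s@K[:2,:2].T+K[:2,2]
def ray(p,uv):
    uv=np.atleast_2d(uv).astype(float);K=np.array(p['intrinsics'])
    d=(uv-K[:2,2])@np.linalg.inv(K[:2,:2]).T; s=d.copy()
    for _ in range(20): s=d/(1+p['k1']*(s**2).sum(1,keepdims=True))
    V=np.array(p['view']); D=np.c_[s,np.ones(len(s))]@V[:3,:3]; o=-V[:3,:3].T@V[:3,3]
    return o,D
def onz(p,uv,z):
    o,D=ray(p,uv); return o+D*((z-o[2])/D[:,2])[:,None]
def mask_c(m):
    v,u=np.nonzero(m); return np.array([u.mean(),v.mean()])
E
python3 - <<'E'
from h import *
s=robot.observe(); print({k:np.round(v,3) for k,v in s.items()}, robot.tips_ahead)
for n in('top','scene'):
    p=shot(n,n+'0.png'); print(n,p['k1'],np.round(p['view'],3).tolist())
    for l in ['grader','drawer_front','well','socket','key','key_bar','stand','tool_blue','tool_green','jar','tin']:
        try: print(l,[(round(d['p'],2),np.round(d['box']).tolist()) for d in robot.boxes_of(l,p)[:3]])
        except Exception as e: print(l,e)
a=cv2.imread('pics/top0.png');b=cv2.imread('pics/scene0.png')
E
```

```text
{'t': np.float64(0.0), 'joint_pos': array([ 1.022,  0.359,  1.511, -0.   ,  1.273, -0.115]), 'qvel': array([-0.   , -0.   ,  0.001,  0.   , -0.001,  0.001]), 'tau': array([-0.0000e+00, -5.1535e+01, -2.7073e+01,  6.8000e-02,  3.5000e-02,
       -0.0000e+00]), 'ee_pos': array([0.252, 0.544, 0.236]), 'tcp_rot': array([-3.14 , -0.   ,  2.708]), 'wrist_force': array([ 0.634, -0.145,  0.514]), 'torque': array([-0.007, -0.01 , -0.028]), 'grasp_force': np.float64(0.0), 'finger_gap': np.float64(0.088)} 0.014
top -0.005346242499093035 [[-0.015, -0.999, 0.028, 0.022], [-0.998, 0.013, -0.066, 0.605], [0.065, -0.029, -0.997, 0.929], [0.0, 0.0, 0.0, 1.0]]
grader [(0.95, [292.0, 122.0, 394.0, 244.0]), (0.39, [338.0, 227.0, 389.0, 246.0])]
drawer_front [(0.7, [336.0, 225.0, 386.0, 246.0])]
well []
socket [(0.7, [318.0, 205.0, 330.0, 212.0])]
key [(0.7, [95.0, 234.0, 124.0, 266.0]), (0.59, [134.0, 173.0, 150.0, 208.0]), (0.58, [80.0, 186.0, 106.0, 220.0])]
key_bar [(0.83, [79.0, 190.0, 106.0, 220.0]), (0.8, [130.0, 172.0, 148.0, 204.0]), (0.77, [93.0, 119.0, 126.0, 141.0])]
stand [(0.58, [128.0, 168.
[... 304 characters left out ...]
-0.436, -0.867, 1.33], [0.0, 0.0, 0.0, 1.0]]
grader [(0.67, [155.0, 92.0, 267.0, 193.0])]
drawer_front [(0.76, [229.0, 91.0, 259.0, 124.0])]
well [(0.57, [155.0, 91.0, 268.0, 195.0])]
socket []
key [(0.78, [297.0, 250.0, 324.0, 279.0]), (0.75, [259.0, 310.0, 294.0, 338.0]), (0.67, [359.0, 260.0, 392.0, 283.0])]
key_bar [(0.82, [362.0, 260.0, 395.0, 278.0]), (0.74, [299.0, 254.0, 324.0, 279.0]), (0.62, [259.0, 309.0, 291.0, 336.0])]
stand [(0.7, [258.0, 222.0, 327.0, 300.0]), (0.5, [156.0, 93.0, 266.0, 195.0])]
tool_blue [(0.71, [262.0, 210.0, 287.0, 239.0])]
tool_green [(0.75, [277.0, 229.0, 305.0, 255.0])]
jar [(0.79, [242.0, 254.0, 274.0, 294.0])]
tin [(0.83, [228.0, 182.0, 247.0, 215.0])]
```

View pics/top0.png

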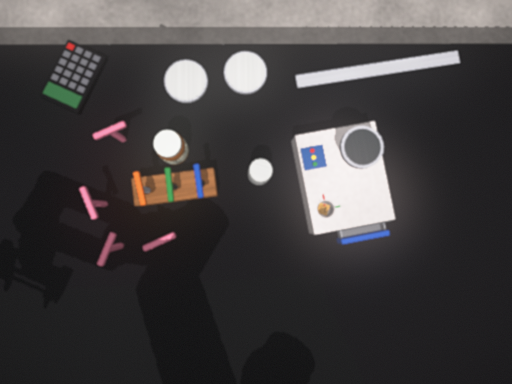

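View pics/scene0.png

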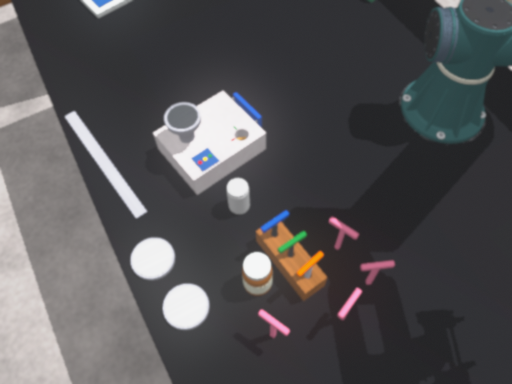

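The top view shows the orange key at about (139,188), the left slot of the stand at (174,187). The grader is at (345,180) with its open drawer at (364,237) facing the robot, and the well is at (325,209). The scene view agrees: the key is at (311,264). The pink look-alikes are around the stand.

```bash
cat > m.py <<'E'
from h import *
def hsv(p): return cv2.cvtColor(p['frame'],cv2.COLOR_RGB2HSV)
def blob(m):
    n,l,s,c=cv2.connectedComponentsWithStats(m.astype(np.uint8)); i=1+np.argmax(s[1:,4]); return l==i
E
python3 - <<'E'
from m import *
t=shot('top');s=shot('scene')
for p,nm,roi in((t,'top',(120,165,165,215)),(s,'scene',(285,240,335,285))):
    H=hsv(p); m=np.zeros(H.shape[:2],bool); x0,y0,x1,y1=roi
    h=H[y0:y1,x0:x1]; m[y0:y1,x0:x1]=(h[...,0]>=5)&(h[...,0]<=16)&(h[...,1]>200)&(h[...,2]>180)
    m=blob(m); v,u=np.nonzero(m); r=cv2.minAreaRect(np.c_[u,v].astype(np.float32)); b=cv2.boxPoints(r)
    W=onz(p,b,.124)
    e=W[[1,2]]-W[[0,1]]; d=max(e,key=np.linalg.norm)
    print(nm,'key',m.sum(),r,np.round(onz(p,r[0],.120),4),np.linalg.norm(e,axis=1),np.arctan2(d[1],d[0]))
# grader
G=robot.silhouettes('grader',t)[0]['mask']; 
f=t['frame'].astype(int); w=blob((f.min(2)>120)&cv2.dilate(G.astype(np.uint8),np.ones((5,5))).astype(bool))
v,u=np.nonzero(w); r=cv2.minAreaRect(np.c_[u,v].astype(np.float32));b=cv2.boxPoints(r)
W=onz(t,b,.07);print('grader',np.round(b),np.round(W,4).tolist(),np.linalg.norm(W[1]-W[0]),np.linalg.norm(W[2]-W[1]),W.mean(0))
H=hsv(t);m=np.zeros(w.shape,bool);h=H[222:255,325:400];m[222:255,325:400]=(h[...,0]>105)&(h[...,0]<125)&(h[...,1]>150)&(h[...,2]>60)
m=blob(m);v,u=np.nonzero(m);r=cv2.minAreaRect(np.c_[u,v].astype(np.float32));b=cv2.boxPoints(r);print('drawer',np.round(onz(t,b,.051),4).tolist())
d=robot.boxes_of('socket',t)[0]['box'];print('socket',onz(t,[(d[0]+d[2])/2,(d[1]+d[3])/2],.042))
for l,z in(('tin',.09),('jar',.11)):
    d=robot.boxes_of(l,t)[0]['box'];print(l,onz(t,[(d[0]+d[2])/2,(d[1]+d[3])/2],z))
im=cv2.resize(cv2.cvtColor(t['frame'],cv2.COLOR_RGB2BGR)[100:260,280:410],None,fx=4.5,fy=3.7,interpolation=cv2.INTER_CUBIC)
E
```

```text
Traceback (most recent call last):
  File "m.py", line 4, in blob
    n,l,s,c=cv2.connectedComponentsWithStats(m.astype(np.uint8)); i=1+np.argmax(s[1:,4]); return l==i
                                                                      ~~~~~~~~~^^^^^^^^^
ValueError: attempt to get argmax of an empty sequence
```

```bash
cat > loc.py <<'E'
from m import *
t=shot('top');s=shot('scene')
for p,nm,roi in((t,'top',(120,165,165,215)),(s,'scene',(285,240,335,285))):
    H=hsv(p); m=np.zeros(H.shape[:2],bool); x0,y0,x1,y1=roi
    h=H[y0:y1,x0:x1]; f=p['frame'][y0:y1,x0:x1].astype(int); i=np.argmax(f[...,0]-f[...,2]); print(f.reshape(-1,3)[i],h.reshape(-1,3)[i])
    m[y0:y1,x0:x1]=(f[...,0]-f[...,2])>0.6*(f[...,0]-f[...,2]).max()
    m=blob(m); v,u=np.nonzero(m); r=cv2.minAreaRect(np.c_[u,v].astype(np.float32)); b=cv2.boxPoints(r)
    W=onz(p,b,.124)
    e=W[[1,2]]-W[[0,1]]; d=max(e,key=np.linalg.norm)
    print(nm,'key',m.sum(),r,np.round(onz(p,r[0],.120),4),np.linalg.norm(e,axis=1),np.arctan2(d[1],d[0]))
# grader
G=robot.silhouettes('grader',t)[0]['mask']; 
f=t['frame'].astype(int); w=blob((f.min(2)>120)&cv2.dilate(G.astype(np.uint8),np.ones((5,5))).astype(bool))
v,u=np.nonzero(w); r=cv2.minAreaRect(np.c_[u,v].astype(np.float32));b=cv2.boxPoints(r)
W=onz(t,b,.07);print('grader',np.round(b),np.round(W,4).tolist(),np.linalg.norm(W[1]-W[0]),np.linalg.norm(W[2]-W[1]),W.mean(0))
h=f[222:255,325:400];m=np.zeros(w.shape,bool);m[222:255,325:400]=(h[...,2]-h[...,0])>60
m=blob(m);v,u=np.nonzero(m);r=cv2.minAreaRect(np.c_[u,v].astype(np.float32));b=cv2.boxPoints(r);print('drawer',np.round(onz(t,b,.051),4).tolist())
d=robot.boxes_of('socket',t)[0]['box'];print('socket',onz(t,[(d[0]+d[2])/2,(d[1]+d[3])/2],.042))
for l,z in(('tin',.09),('jar',.11)):
    d=robot.boxes_of(l,t)[0]['box'];print(l,onz(t,[(d[0]+d[2])/2,(d[1]+d[3])/2],z))
E
python3 loc.py
```

```text
[248 140  66] [ 12 187 248]
top key 239 ((138.942626953125, 188.1311492919922), (34.699459075927734, 7.271998882293701), 76.75948333740234) [[0.5998 0.2415 0.12  ]] [0.01461116 0.07060173] -2.91139978546681
[247 157  10] [ 19 245 247]
scene key 224 ((309.4114990234375, 263.3274230957031), (7.243551254272461, 32.737083435058594), 48.8140754699707) [[0.6008 0.2396 0.12  ]] [0.07003887 0.0151451 ] -2.9215481014601146
grader [[292. 135.]
 [379. 119.]
 [398. 227.]
 [311. 242.]] [[0.7163, -0.0797, 0.07], [0.7486, -0.274, 0.07], [0.5103, -0.307, 0.07], [0.4806, -0.1155, 0.07]] 0.19698221068301836 0.24053854357031088 [ 0.6139645  -0.19407478  0.07      ]
drawer [[0.4872, -0.1846, 0.051], [0.506, -0.2934, 0.051], [0.4929, -0.2954, 0.051], [0.4742, -0.1867, 0.051]]
socket [[ 0.55246058 -0.1501137   0.042     ]]
tin [[ 0.63403982 -0.00147059  0.09      ]]Traceback (most recent call last):
  File "loc.py", line 20, in <module>
    d=robot.boxes_of(l,t)[0]['box'];print(l,onz(t,[(d[0]+d[2])/2,(d[1]+d[3])/2],z))
      ~~~~~~~~~~~~~~~~~~~^^^
IndexError: list index out of range
```

Call:
play_rows(plan=[0,0,0,0,0,-7,0,0,0,0,0,-7,0,0,0,0,0,-7,0,0,0,0,0,-7,0,0,0,0,0,-7], fingers=0)

```text
t: 2.02
ee_pos: [0.2522, 0.5444, 0.2366]
tcp_rot: [-3.142, -0.0, -2.958]
wrist_force: [0.5, 1.2, -0.4]
finger_gap: 0.0581
grasp_force: 0.0
```

Call:
play_rows(plan=[-0.0146,-0.036,0,0,0,0,-0.0146,-0.036,0,0,0,0,-0.0146,-0.036,0,0,0,0,-0.0146,-0.036,0,0,0,0,-0.0146,-0.036,0,0,0,0,-0.0146,-0.036,0,0,0,0,-0.0146,-0.036,0,0,0,0,-0.0146,-0.036,0,0,0,0,-0.0146,-0.036,0,0,0,0,-0.0146,-0.036,0,0,0,0,-0.0146,-0.036,0,0,0,0,-0.0146,-0.036,0,0,0,0])

```text
t: 3.02
ee_pos: [0.5016, 0.1482, 0.2369]
tcp_rot: [3.142, 0.001, -2.965]
wrist_force: [0.1, 0.8, 0.5]
finger_gap: 0.0003
grasp_force: 0.0
```

Call:
play_rows(plan=[0.0122,-0.0316,0,0,0,0,0.0122,-0.0316,0,0,0,0,0.0122,-0.0316,0,0,0,0,0.0122,-0.0316,0,0,0,0,0.0122,-0.0316,0,0,0,0,0.0122,-0.0316,0,0,0,0,0.0122,-0.0316,0,0,0,0,0.0122,-0.0316,0,0,0,0,0.0122,-0.0316,0,0,0,0,0.0122,-0.0316,0,0,0,0,0.0122,-0.0316,0,0,0,0,0.0122,-0.0316,0,0,0,0])

```text
t: 4.02
ee_pos: [0.4228, -0.2507, 0.2369]
tcp_rot: [-3.141, 0.0, -2.965]
wrist_force: [0.9, 0.6, 0.2]
finger_gap: 0.0002
grasp_force: 0.0
```

Run:
```python
from h import *
p=shot('wrist','w1.png'); V=np.array(p['view']); print(np.round(robot.observe()['ee_pos'],4), -V[:3,:3].T@V[:3,3], V[2,:3])
for l in('drawer_front','socket','well'): print(l,[(d['p'],d['box']) for d in robot.boxes_of(l,p)[:2]])
```

```text
[ 0.4228 -0.2567  0.2372] [ 0.34906162 -0.26485696  0.38398022] [ 0.27591769  0.04953299 -0.95990411]
drawer_front []
socket [(0.7, [195.7, 210.3, 344.1, 349.9])]
well []
```

View pics/w1.png

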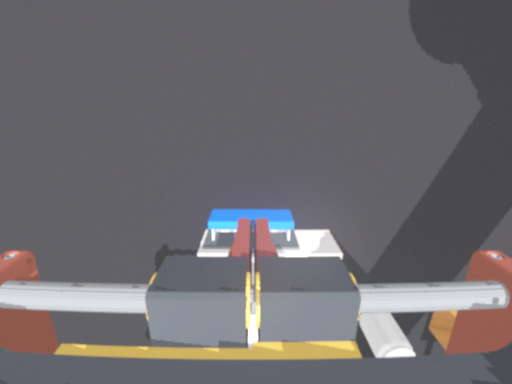

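The wrist view shows the blue drawer front at (209–293, 212–228), level in the picture and centred under the closed fingers. I'll descend and push.

Call:
play_rows(plan=[0,0,0.034,0,0,0,0,0,0.034,0,0,0,0,0,0.034,0,0,0,0,0,0.034,0,0,0,0,0,0.034,0,0,0,0,0,0.034,0,0,0,-0.01,0,0,0,0,0,-0.01,0,0,0,0,0,-0.01,0,0,0,0,0,-0.01,0,0,0,0,0,0,0,0,0,0,0])

```text
t: 5.13
ee_pos: [0.4674, -0.243, 0.0351]
tcp_rot: [-3.137, 0.005, -2.963]
wrist_force: [0.6, -0.7, 0.4]
finger_gap: 0.0005
grasp_force: 0.0
```

Call:
play_rows(plan=[-0.004,0,0,0,0,0,-0.004,0,0,0,0,0,-0.004,0,0,0,0,0,-0.004,0,0,0,0,0,0,0,0,0,0,0])

```text
t: 5.55
ee_pos: [0.4788, -0.2392, 0.0328]
tcp_rot: [-3.142, -0.0, -2.965]
wrist_force: [0.3, -0.4, 0.3]
finger_gap: 0.0005
grasp_force: 0.0
```

```bash
cat > dr.py <<'E'
from h import *
t=shot('top');s=robot.observe();print({k:np.round(s[k],4).tolist() for k in('ee_pos','tcp_rot','wrist_force')})
f=t['frame'].astype(int);h=f[205:265,325:405];m=((h[...,2]-h[...,0])>60)
v,u=np.nonzero(m);r=cv2.minAreaRect(np.c_[u+325,v+205].astype(np.float32));print('drawer',np.round(onz(t,cv2.boxPoints(r),.051),4).tolist())
E
python3 dr.py
```

```text
{'ee_pos': [0.4788, -0.2392, 0.0327], 'tcp_rot': [-3.1414, 0.0002, -2.9646], 'wrist_force': [-0.1625, -0.2935, 0.4516]}
drawer [[1.0328, 0.5699, 0.051], [1.0328, 0.5699, 0.051], [1.0328, 0.5699, 0.051], [1.0328, 0.5699, 0.051]]
```

Call:
play_rows(plan=[-0.004,0,0,0,0,0,-0.004,0,0,0,0,0])

```text
t: 5.77
ee_pos: [0.4858, -0.2378, 0.0326]
tcp_rot: [3.141, -0.001, -2.965]
wrist_force: [-3.1, -1.4, 1.6]
finger_gap: 0.0005
grasp_force: 1.6
```

Call:
play_rows(plan=[-0.004,0,0,0,0,0,-0.004,0,0,0,0,0])

```text
t: 5.93
ee_pos: [0.4917, -0.2366, 0.0325]
tcp_rot: [3.141, -0.006, -2.963]
wrist_force: [-23.5, -13.4, 16.3]
finger_gap: 0.0002
grasp_force: 12.8
```

Call:
play_rows(plan=[0,0,0,0,0,0,-0.001,0,0,0,0,0,0,0,0,0,0,0])

```text
t: 6.18
ee_pos: [0.4916, -0.2366, 0.0326]
tcp_rot: [3.141, -0.007, -2.963]
wrist_force: [-14.9, -8.8, 10.6]
finger_gap: 0.0006
grasp_force: 8.4
```

Call:
play_rows(plan=[0.01,0,0,0,0,0,0.02,0,0,0,0,0,0.03,0,0,0,0,0,0,0,-0.04,0,0,0,0,0,-0.04,0,0,0,0,0,-0.04,0,0,0,0,0,-0.04,0,0,0,0,0,-0.04,0,0,0,0,0,-0.04,0,0,0,0,0,0,0,0,0], fingers=1)

```text
t: 7.02
ee_pos: [0.4407, -0.2494, 0.2809]
tcp_rot: [-3.131, 0.011, -2.964]
wrist_force: [0.8, -0.3, 0.3]
finger_gap: 0.0637
grasp_force: 0.0
```

```bash
cat > well.py <<'E'
from h import *
import sys
p=shot('top','t2.png');f=cv2.cvtColor(p['frame'],cv2.COLOR_RGB2BGR)
w=shot('wrist',sys.argv[1]); g=cv2.cvtColor(w['frame'],cv2.COLOR_RGB2BGR)
c=cv2.resize(f[110:260,280:410],(520,600),interpolation=cv2.INTER_CUBIC)
cv2.imwrite('pics/c2.png',c)
print(robot.observe()['ee_pos'])
E
python3 well.py w2.png; python3 loc.py | grep -v tin
```

```text
[ 0.43785555 -0.24740549  0.2745353 ]
[255 144  73] [ 12 182 255]
top key 693 ((148.5, 188.0), (34.0, 31.0), 90.0) [[0.5998 0.2222 0.12  ]] [0.06256618 0.0690544 ] 3.1400040688470585
[247 157  10] [ 19 245 247]
scene key 239 ((309.5725402832031, 263.22869873046875), (8.256340980529785, 33.41852569580078), 51.8427734375) [[0.6004 0.2396 0.12  ]] [0.07130031 0.01732365] -2.9725958091015605
grader [[315. 201.]
 [331. 201.]
 [331. 217.]
 [315. 217.]] [[0.57, -0.1269, 0.07], [0.5695, -0.1619, 0.07], [0.5348, -0.1609, 0.07], [0.5353, -0.126, 0.07]] 0.035015255667628635 0.034748885228332305 [ 0.55243148 -0.14390174  0.07      ]
drawer [[0.5036, -0.1768, 0.051], [0.5235, -0.2909, 0.051], [0.5101, -0.2931, 0.051], [0.4902, -0.179, 0.051]]Traceback (most recent call last):
  File "loc.py", line 18, in <module>
    d=robot.boxes_of('socket',t)[0]['box'];print('socket',onz(t,[(d[0]+d[2])/2,(d[1]+d[3])/2],.042))
      ~~~~~~~~~~~~~~~~~~~~~~~~~~^^^
IndexError: list index out of range
```

View pics/c2.png

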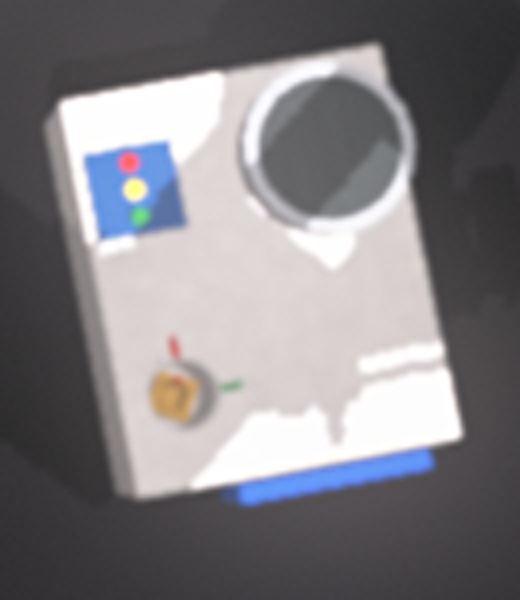

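The drawer is home: the blue strip is flush against the housing front. The well sits at crop (182,397), with the brass screw's red mark pointing towards the red bar (open). Next is a close wrist look.

Call:
play_rows(plan=[-0.016,0.025,0.023,0,0,0,-0.016,0.025,0.023,0,0,0,-0.016,0.025,0.023,0,0,0,0,0,0,0,0,0,0,0,0,0,0,0])

```text
t: 7.73
ee_pos: [0.4687, -0.1625, 0.201]
tcp_rot: [3.138, -0.005, -2.962]
wrist_force: [-0.3, -0.2, 0.2]
finger_gap: 0.0881
grasp_force: 0.0
```

Run:
```python
from m import *
w=shot('wrist','w3.png');s=robot.observe();print(s['ee_pos'],s['tcp_rot'])
t=shot('top')
c=onz(t,np.array([[312.5,234.25],[395.5,219.5],[375.75,121.25],[294.5,135]]),.07);print(np.round(c,4).tolist(),c.mean(0))
print('well',onz(t,[325.5,209.25],.07),'screw',onz(t,[323.75,209.25],.042))
for l in('socket','well'):
  for p in (w,t): print(l,[(d['p'],np.round(d['box'],1).tolist(),onz(p,[(d['box'][0]+d['box'][2])/2,(d['box'][1]+d['box'][3])/2],.042).round(4)) for d in robot.boxes_of(l,p)[:2]])
print('guess px',proj(w,[[.5525,-.148,.07],[.5525,-.148,.042]]))
```

```text
[ 0.46954527 -0.1639794   0.20235044] [ 3.14014062e+00 -2.82050934e-03 -2.96279911e+00]
[[0.4982, -0.1196, 0.07], [0.5272, -0.3024, 0.07], [0.7445, -0.2665, 0.07], [0.7155, -0.0854, 0.07]] [ 0.62135347 -0.19345772  0.07      ]
well [[ 0.55178632 -0.14934014  0.07      ]] screw [[ 0.55210654 -0.15134433  0.042     ]]
socket [(0.61, [237.9, 247.5, 260.0, 263.1], array([[ 0.5641, -0.1498,  0.042 ]])), (0.43, [128.9, 191.4, 230.2, 208.5], array([[ 0.5092, -0.2395,  0.042 ]]))]
socket [(0.42, [132.8, 172.9, 148.2, 207.5], array([[0.6004, 0.2565, 0.042 ]]))]
well [(0.78, [113.4, 188.8, 282.6, 359.9], array([[ 0.6013, -0.2069,  0.042 ]]))]
well [(0.55, [290.3, 121.1, 393.1, 236.6], array([[ 0.6199, -0.1939,  0.042 ]]))]
guess px [[252.20471066 258.934222  ]
 [252.13439535 246.97606396]]
```

View pics/w3.png

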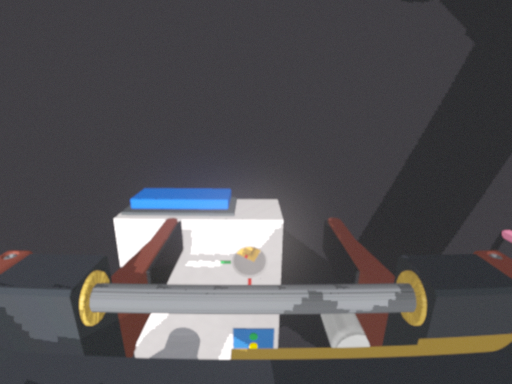

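The well shows at about (249,262) with the brass head at (250,254), so my estimate is a few mm off. I'll go closer.

Call:
play_rows(plan=[-0.02,0,0.02,0,0,0,-0.02,0,0.03,0,0,0,-0.01,0,0.03,0,0,0,0,0,0,0,0,0,0,0,0,0,0,0])

```text
t: 8.45
ee_pos: [0.5184, -0.1557, 0.1229]
tcp_rot: [3.14, -0.003, -2.965]
wrist_force: [0.1, -0.7, 0.4]
finger_gap: 0.0876
grasp_force: 0.0
```

Run:
```python
from m import *
w=shot('wrist','w4.png');s=robot.observe();print(s['ee_pos'],s['tcp_rot'])
g=proj(w,[.5521,-.150,.06])[0];print(g)
x,y=int(g[0])-40,int(g[1])-30
c=cv2.cvtColor(w['frame'],cv2.COLOR_RGB2BGR)[y:y+60,x:x+80];cv2.imwrite('pics/c4.png',cv2.resize(c,(800,600),interpolation=cv2.INTER_CUBIC));print('crop origin',x,y)
```

```text
[ 0.51896266 -0.15611365  0.12417539] [ 3.14135739e+00 -9.77582596e-04 -2.96483753e+00]
[253.16101717 245.81842167]
crop origin 213 215
```

View pics/c4.png

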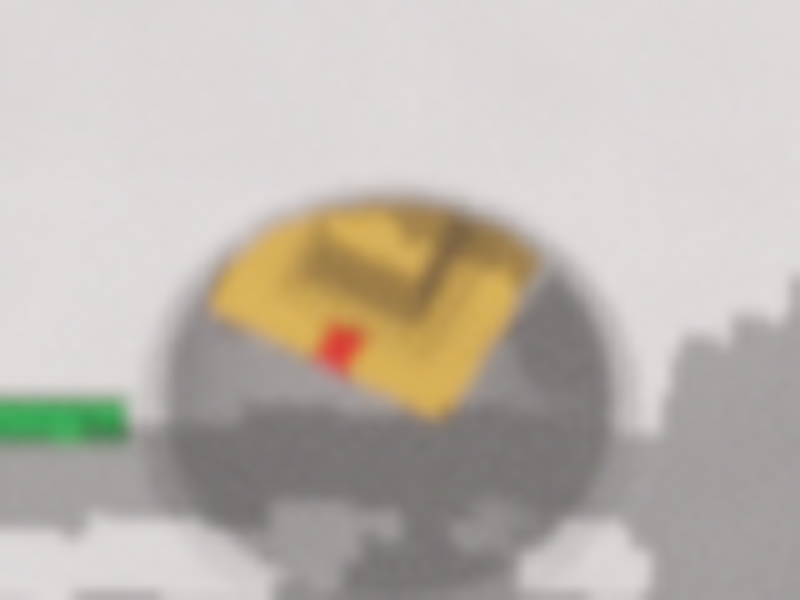

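The crop shows the well rim spanning (165–610, 195–590). The head's red-mark edge runs from (212,305) to (445,418), and its right edge runs to (545,262). So the screw is already turned somewhat from open.

Run:
```python
from m import *
w=shot('wrist')
q=lambda a:np.array(a)/10.+[213,215]-0.45
print('well',onz(w,q([[388,392],[165,392],[610,392],[388,195],[388,590]]),.07).round(4).tolist())
P=onz(w,q([[212,305],[445,418],[545,262],[342,350],[338,372],[422,318],[312,268]]),.042);print(P.round(4).tolist())
e=P[0]-P[1];f=P[2]-P[1];print(np.linalg.norm(e),np.linalg.norm(f),np.degrees(np.arctan2(e[1],e[0])),np.degrees(np.arctan2(f[1],f[0])))
```

```text
well [[0.5555, -0.1514, 0.07], [0.5586, -0.1688, 0.07], [0.5524, -0.1342, 0.07], [0.5387, -0.1544, 0.07], [0.5732, -0.1483, 0.07]]
[[0.565, -0.1658, 0.042], [0.5725, -0.1433, 0.042], [0.5556, -0.1374, 0.042], [0.5674, -0.1536, 0.042], [0.5696, -0.1536, 0.042], [0.563, -0.1471, 0.042], [0.5598, -0.1576, 0.042]]
0.023681655214866676 0.017847903853021513 -108.39687554508266 160.6433312552598
```

The head's yaw is about -19°, so the screw is 29° past open. The wrist camera puts the socket near (0.556, -0.151). Now I'll go to the key and view it from a similar relative pose so the camera bias cancels.

Call:
play_rows(plan=[0,0,-0.04,0,0,0,0,0,-0.04,0,0,0,-0.0112,0.0378,0,0,0,0,-0.0112,0.0378,0,0,0,0,-0.0112,0.0378,0,0,0,0,-0.0112,0.0378,0,0,0,0,-0.0112,0.0378,0,0,0,0,-0.0112,0.0378,0,0,0,0,-0.0112,0.0378,0,0,0,0,-0.0112,0.0378,0,0,0,0,-0.0112,0.0378,0,0,0,0,-0.0112,0.0378,0,0,0,0])

```text
t: 9.55
ee_pos: [0.5634, 0.2376, 0.2065]
tcp_rot: [3.142, 0.004, -2.965]
wrist_force: [1.4, 0.3, -0.4]
finger_gap: 0.0877
grasp_force: 0.0
```

Call:
play_rows(plan=[0,0,0.02,0,0,0,0,0,0,0,0,0,0,0,0,0,0,0])

```text
t: 9.8
ee_pos: [0.5623, 0.2355, 0.1846]
tcp_rot: [-3.141, -0.001, -2.964]
wrist_force: [0.5, -0.3, 0.7]
finger_gap: 0.0874
grasp_force: 0.0
```

```bash
cat > key.py <<'E'
from m import *
import sys
w=shot('wrist',sys.argv[1]);s=robot.observe();print(np.round(s['ee_pos'],4),s['tcp_rot'])
f=w['frame'].astype(int);print(proj(w,[.6,.2405,.124]))
hv=hsv(w);m=(hv[...,0]>=6)&(hv[...,0]<=20)&(hv[...,1]>150)&(hv[...,2]>200)
g=proj(w,[.6,.2405,.124])[0].astype(int);k=np.zeros_like(m);k[max(g[1]-60,0):g[1]+60,g[0]-45:g[0]+45]=1
m=blob(m&k);v,u=np.nonzero(m);print(m.sum(),u.min(),u.max(),v.min(),v.max())
r=cv2.minAreaRect(np.c_[u,v].astype(np.float32));b=cv2.boxPoints(r);print(r)
W=onz(w,b,.124);print(W.round(4).tolist(),W.mean(0).round(4))
E
python3 key.py w5.png
```

```text
[0.5629 0.2351 0.185 ] [-3.14102162e+00  3.74890384e-04 -2.96503136e+00]
[[251.47666202 251.14826736]]
625 240 258 208 284
((249.1595458984375, 246.14772033691406), (76.32818603515625, 16.295644760131836), 87.79740142822266)
[[0.5652, 0.2249, 0.124], [0.5625, 0.2372, 0.124], [0.6295, 0.252, 0.124], [0.6326, 0.2386, 0.124]] [0.5974 0.2382 0.124 ]
```

View pics/w5.png

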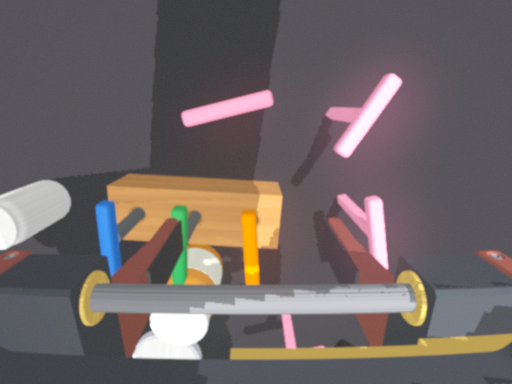

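The orange key's bar is at (249,208–284), about (0.599, 0.239) with yaw 0.21. The green bar is about 60 mm to the left, so I'll use a half-open gripper.

Call:
play_rows(plan=[-0.0185,-0.0016,0,0,0,-2,-0.0185,-0.0016,0,0,0,0,0,0,0,0,0,0,0,0,0,0,0,0,0,0,0.02,0,0,0,0,0,0.02,0,0,0,0,0,0.02,0,0,0,0,0,0.013,0,0,0,0,0,0,0,0,0], fingers=0.5)

```text
t: 10.6
ee_pos: [0.5968, 0.2385, 0.1084]
tcp_rot: [-3.141, -0.006, -2.931]
wrist_force: [-1.0, 0.4, -0.9]
finger_gap: 0.044
grasp_force: 0.0
```

Call:
play_rows(plan=[0,0,0,0,0,0,0,0,0,0,0,0,0,0,0,0,0,0,0,0,0,0,0,0,0,0,0,0,0,0,0,0,0,0,0,0,0,0,0,0,0,0,0,0,0,0,0,0], fingers=0, squeeze=40)

```text
t: 11.27
ee_pos: [0.6006, 0.2404, 0.1115]
tcp_rot: [-3.142, 0.001, -2.93]
wrist_force: [-0.4, 0.6, 5.8]
finger_gap: 0.0115
grasp_force: 40.0
```

Call:
play_rows(plan=[0,0,-0.02,0,0,0,0,0,-0.02,0,0,0,0,0,-0.02,0,0,0,0,0,-0.03,0,0,0,0,0,-0.04,0,0,0,0,0,0,0,0,0,0,0,0,0,0,0])

```text
t: 11.85
ee_pos: [0.6015, 0.2406, 0.2431]
tcp_rot: [3.141, 0.005, -2.929]
wrist_force: [-0.3, 0.2, -1.6]
finger_gap: 0.0118
grasp_force: 40.0
```

Run:
```python
from m import *
w=shot('wrist','w6.png');s=robot.observe();print(np.round(s['ee_pos'],4),s['tcp_rot'],s['wrist_force'],s['finger_gap'])
t=shot('top');sc=shot('scene')
ee=s['ee_pos'];ps=s['tcp_rot'][2]
# expected bar ends/shank tip, projected, if gripped centrally
X=np.array([np.cos(ps),np.sin(ps),0])
pts=np.array([ee+[0,0,.005]+.035*X,ee+[0,0,.005]-.035*X,ee+[0,0,-.102]])
out=[]
for p,n in((w,'w'),(t,'t'),(sc,'s')):
    g=proj(p,pts);print(n,g.round(1).tolist())
    c=g[:2].mean(0).astype(int) if n!='w' else np.array([252,290])
    y,x=max(0,min(c[1]-50,284)),max(0,c[0]-65); im=cv2.cvtColor(p['frame'],cv2.COLOR_RGB2BGR).copy()
    out.append(cv2.resize(im[y:y+100,x:x+130],(390,300),interpolation=cv2.INTER_CUBIC)); print('origin',x,y)
a=np.hstack(out[:2]);b=np.hstack([out[2],np.zeros_like(out[2])]);cv2.imwrite('pics/c6.png',np.vstack([a,b]))
```

```text
[0.6001 0.2402 0.2409] [-3.14152773e+00  8.15956023e-04 -2.92957432e+00] [-0.4299439  -0.1962587  -1.76106315] 0.011830458823645359
w [[254.2, 182.8], [253.9, 295.8], [253.4, 188.8]]
origin 187 240
t [[126.5, 203.1], [118.2, 163.7], [137.3, 187.4]]
origin 57 133
s [[329.1, 226.4], [301.5, 249.8], [310.6, 260.0]]
origin 250 188
```

View pics/c6.png

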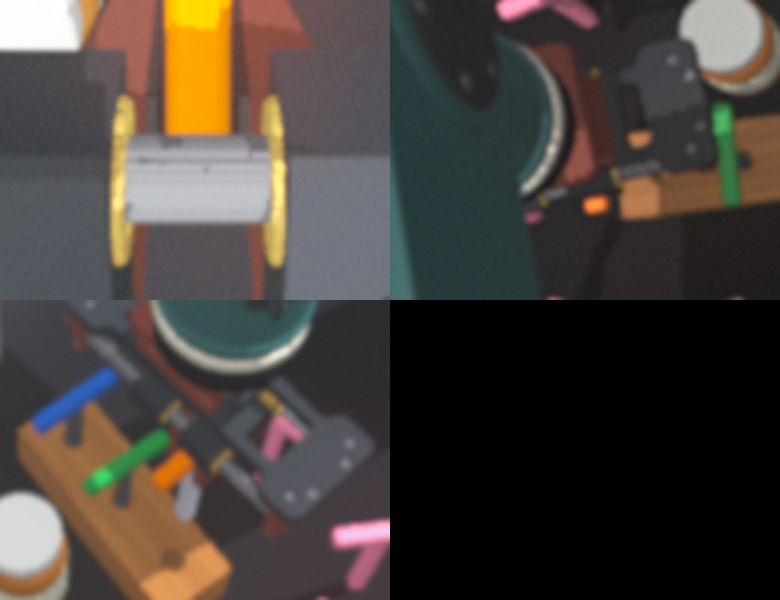

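The key is held upright between the fingers (orange bar at crop (198,70) in the wrist view). Next I'll check where its near end sits along the bar.

Run:
```python
from m import *
w=shot('wrist');s=robot.observe();ee=s['ee_pos'];ps=s['tcp_rot'][2];X=np.array([np.cos(ps),np.sin(ps),0])
hv=hsv(w);m=blob((hv[...,0]>=6)&(hv[...,0]<=22)&(hv[...,1]>150)&(hv[...,2]>90)&(np.arange(512)[None]>225)&(np.arange(512)[None]<280))
v,u=np.nonzero(m)
for r in range(v.min(),v.max(),6): print(r,u[v==r].min(),u[v==r].max(),w['frame'][r,253].tolist())
for z in(.012,-.002): print(z,proj(w,[ee+[0,0,z]+.035*X]).round(1))
```

```text
188 245 258 [234, 163, 76]
194 241 263 [255, 173, 0]
200 240 264 [255, 222, 0]
206 241 264 [255, 223, 0]
212 241 264 [255, 222, 0]
218 241 264 [255, 223, 0]
224 241 264 [255, 223, 0]
230 241 264 [255, 222, 0]
236 241 264 [255, 223, 0]
242 241 264 [255, 223, 0]
248 241 264 [255, 223, 0]
254 242 263 [255, 170, 0]
260 242 263 [255, 171, 0]
266 242 263 [255, 169, 0]
272 242 263 [255, 169, 0]
278 242 263 [255, 169, 0]
0.012 [[254.5 190. ]]
-0.002 [[254.3 182.8]]
```

Call:
play_rows(plan=[0,0,-0.01,0,0,6.2,0,0,0,0,0,6.2,0,0,0,0,0,6.2,0,0,0,0,0,6.2,0,0,0,0,0,6.2])

```text
t: 12.47
ee_pos: [0.599, 0.2398, 0.2485]
tcp_rot: [-3.139, -0.003, 2.807]
wrist_force: [-1.1, -0.2, -1.5]
finger_gap: 0.0118
grasp_force: 40.0
```

Call:
play_rows(plan=[-0.0082,-0.0385,0,0,0,0,-0.0082,-0.0385,0,0,0,0,-0.0082,-0.0385,0,0,0,0,-0.0082,-0.0385,0,0,0,0,-0.0082,-0.0385,0,0,0,0,-0.0082,-0.0385,0,0,0,0,-0.0082,-0.0385,0,0,0,0,-0.0082,-0.0385,0,0,0,0,-0.0082,-0.0385,0,0,0,0,-0.0082,-0.0385,0,0,0,0,0,0,0,0,0,0,0,0,0,0,0,0])

```text
t: 13.47
ee_pos: [0.5521, -0.1524, 0.249]
tcp_rot: [3.141, -0.003, 2.808]
wrist_force: [-0.3, 0.6, -1.1]
finger_gap: 0.0119
grasp_force: 40.0
```

Call:
play_rows(plan=[0,0,0,0,0,0,0,0,0,0,0,0])

```text
t: 13.63
ee_pos: [0.5528, -0.1492, 0.2498]
tcp_rot: [3.141, -0.002, 2.813]
wrist_force: [0.8, 0.1, -0.9]
finger_gap: 0.0121
grasp_force: 40.0
```

Call:
play_rows(plan=[0,0,0.025,0,0,0,0,0,0.025,0,0,0,0,0,0.025,0,0,0,0,0,0.02,0,0,0,0,0,0,0,0,0,0,0,0,0,0,0])

```text
t: 14.13
ee_pos: [0.5525, -0.1489, 0.1548]
tcp_rot: [3.141, -0.003, 2.814]
wrist_force: [0.2, 0.7, -1.4]
finger_gap: 0.0119
grasp_force: 40.0
```

Call:
play_rows(plan=[0,0,0.004,0,0,0,0,0,0.004,0,0,0,0,0,0,0,0,0])

```text
t: 14.38
ee_pos: [0.5537, -0.1506, 0.1482]
tcp_rot: [-3.141, 0.001, 2.813]
wrist_force: [-0.3, 0.6, -1.2]
finger_gap: 0.0117
grasp_force: 40.0
```

Call:
play_rows(plan=[0,0,0.003,0,0,0,0,0,0.002,0,0,0,0,0,0,0,0,0])

```text
t: 14.63
ee_pos: [0.5531, -0.1507, 0.1426]
tcp_rot: [-3.141, -0.0, 2.812]
wrist_force: [-0.3, 0.0, -1.3]
finger_gap: 0.0116
grasp_force: 40.0
```

Call:
play_rows(plan=[0,0,0.002,0,0,0,0,0,0.002,0,0,0,0,0,0,0,0,0])

```text
t: 14.88
ee_pos: [0.5531, -0.1506, 0.1384]
tcp_rot: [3.142, -0.0, 2.812]
wrist_force: [0.7, 0.6, -1.2]
finger_gap: 0.0118
grasp_force: 40.0
```

Call:
play_rows(plan=[0,0,0.002,0,0,0,0,0,0.001,0,0,0,0,0,0,0,0,0])

```text
t: 15.13
ee_pos: [0.5531, -0.1506, 0.1354]
tcp_rot: [3.142, -0.0, 2.812]
wrist_force: [0.5, 0.4, -1.3]
finger_gap: 0.0116
grasp_force: 40.0
```

Call:
play_rows(plan=[0,0,0.002,0,0,0,0,0,0.001,0,0,0,0,0,0,0,0,0])

```text
t: 15.38
ee_pos: [0.5532, -0.1506, 0.1324]
tcp_rot: [-3.142, -0.0, 2.812]
wrist_force: [0.1, 1.2, -1.9]
finger_gap: 0.0121
grasp_force: 40.0
```

Call:
play_rows(plan=[0,0,0,0,0,5,0,0,0,0,0,5,0,0,0,0,0,5,0,0,0,0,0,0])

```text
t: 15.72
ee_pos: [0.5538, -0.1505, 0.1327]
tcp_rot: [3.141, 0.001, 2.547]
wrist_force: [1.2, 1.3, -1.7]
finger_gap: 0.0119
grasp_force: 40.0
```

```bash
python3 -c "
from h import *
s=robot.observe();print(s['ee_pos'],s['tcp_rot'],s['wrist_force'],s['torque'])"
```

```text
[ 0.55379251 -0.15047084  0.13273258] [3.14075614e+00 6.80580103e-04 2.54741965e+00] [ 1.19434341  1.30610755 -1.71693231] [ 0.41796963 -0.46954188  0.04396773]
```

Call:
play_rows(plan=[0,0,0,0,0,5,0,0,0,0,0,5,0,0,0,0,0,5,0,0,0,0,0,5,0,0,0,0,0,0])

```text
t: 16.13
ee_pos: [0.5538, -0.1504, 0.1328]
tcp_rot: [3.141, 0.0, 2.201]
wrist_force: [2.0, 2.2, -2.0]
finger_gap: 0.0117
grasp_force: 40.0
```

```bash
python3 -c "
from h import *
s=robot.observe();print(s['ee_pos'],s['tcp_rot'],s['wrist_force'],s['torque'])
w=shot('top');print(robot.observe()['torque'])"
```

```text
[ 0.55379418 -0.15040493  0.13276998] [3.14055239e+00 3.75802998e-04 2.20118671e+00] [ 1.98329502  2.19457459 -2.03699894] [ 0.47149388 -0.52105372  0.09152622]
[ 0.54460511 -0.57607878  0.09478392]
```

Call:
play_rows(plan=[0,0,0,0,0,5,0,0,0,0,0,5,0,0,0,0,0,5,0,0,0,0,0,5,0,0,0,0,0,3,0,0,0,0,0,0])

```text
t: 16.68
ee_pos: [0.5538, -0.1505, 0.1328]
tcp_rot: [3.141, 0.0, 1.802]
wrist_force: [2.5, 2.6, -2.4]
finger_gap: 0.0117
grasp_force: 40.0
```

```bash
python3 -c "
from h import *
s=robot.observe();print(s['ee_pos'],s['tcp_rot'],s['wrist_force'],s['torque'])"
```

```text
[ 0.55376349 -0.15046876  0.13277598] [3.14057169e+00 2.78575507e-05 1.80238993e+00] [ 2.54603514  2.63744925 -2.41122165] [ 0.56591902 -0.65213948  0.18137014]
```

Call:
play_rows(plan=[0,0,0,0,0,3,0,0,0,0,0,3,0,0,0,0,0,0])

```text
t: 16.93
ee_pos: [0.5537, -0.1506, 0.1328]
tcp_rot: [3.141, -0.0, 1.698]
wrist_force: [3.2, 2.7, -1.7]
finger_gap: 0.0114
grasp_force: 40.0
```

```bash
cat > o.py <<'E'
from h import *
s=robot.observe();print(s['ee_pos'].round(4),s['tcp_rot'].round(3),s['wrist_force'].round(1),s['torque'].round(3),s['joint_pos'].round(2))
E
python3 o.py
```

```text
[ 0.5537 -0.1506  0.1328] [ 3.141 -0.     1.698] [ 3.2  2.7 -1.7] [ 0.686 -0.734  0.077] [-0.39  0.43  1.68  0.    1.02 -0.51]
```

Call:
play_rows(plan=[0,0,0,0,0,3,0,0,0,0,0,3,0,0,0,0,0,0])

```text
t: 17.18
ee_pos: [0.5537, -0.1506, 0.1328]
tcp_rot: [3.141, -0.0, 1.593]
wrist_force: [2.8, 3.0, -1.9]
finger_gap: 0.012
grasp_force: 40.0
```

```bash
python3 o.py
```

```text
[ 0.5537 -0.1506  0.1328] [ 3.141 -0.     1.593] [ 2.8  3.  -1.9] [ 0.603 -0.787  0.093] [-0.39  0.43  1.68  0.    1.02 -0.41]
```

Call:
play_rows(plan=[0,0,0,0,0,2,0,0,0,0,0,2,0,0,0,0,0,0])

```text
t: 17.43
ee_pos: [0.5537, -0.1506, 0.1328]
tcp_rot: [3.141, -0.0, 1.524]
wrist_force: [3.3, 2.9, -2.1]
finger_gap: 0.0122
grasp_force: 40.0
```

```bash
python3 o.py
```

```text
[ 0.5537 -0.1506  0.1328] [ 3.141 -0.     1.524] [ 3.3  2.9 -2.1] [ 0.742 -0.836  0.097] [-0.39  0.43  1.68  0.    1.02 -0.34]
```

Call:
play_rows(plan=[0,0,0,0,0,2,0,0,0,0,0,2,0,0,0,0,0,0])

```text
t: 17.68
ee_pos: [0.5536, -0.1506, 0.1328]
tcp_rot: [3.141, -0.0, 1.454]
wrist_force: [3.7, 2.8, -2.1]
finger_gap: 0.0115
grasp_force: 40.0
```

```bash
python3 o.py
```

```text
[ 0.5536 -0.1506  0.1328] [ 3.141 -0.     1.454] [ 3.7  2.8 -2.1] [ 0.61  -0.884  0.156] [-0.39  0.43  1.68  0.    1.02 -0.27]
```

Call:
play_rows(plan=[0,0,0,0,0,3,0,0,0,0,0,3,0,0,0,0,0,0])

```text
t: 17.93
ee_pos: [0.5536, -0.1507, 0.1328]
tcp_rot: [3.141, -0.0, 1.348]
wrist_force: [2.6, 2.5, -1.7]
finger_gap: 0.0119
grasp_force: 40.0
```

```bash
python3 o.py
python3 - <<'E'
from h import *
p=shot('wrist','w7.png')
E
```

```text
[ 0.5536 -0.1507  0.1328] [ 3.141 -0.     1.348] [ 2.6  2.5 -1.7] [ 0.672 -0.89   0.086] [-0.39  0.43  1.68  0.    1.02 -0.16]
```

View pics/w7.png

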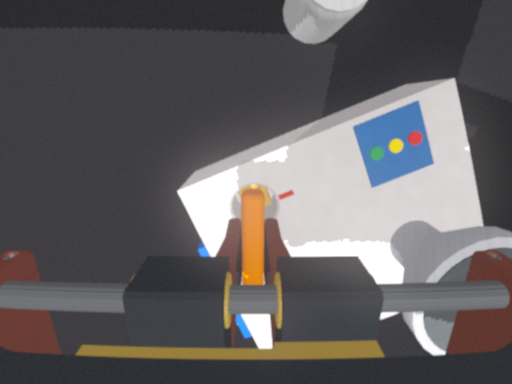

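The bar is still aligned with the fingers at (253,190–285). The red bar shows at (287,195), and some of the brass head is visible around (250–270,187–205). I'll measure the head angle numerically.

Run:
```python
from m import *
w=shot('wrist');s=robot.observe();print(s['torque'].round(3))
f=w['frame'].astype(int)
c=np.array([.5560,-.1515]) # wrist-camera-seen centre
print('well c',proj(w,[[*c,.07],[*c,.042]]).round(1))
hv=hsv(w)
for r in range(178,222,2):
    print(r,' '.join('%s'%(''.join({True:'#',False:'.'}[bool(b)] if True else '' for b in ((f[r,228:290,0]-f[r,228:290,2])>40)))),)
print()
for r in range(178,222,2): # class: R red, O orange, B brass, G green, w white, k dark
    line=''
    for u in range(228,290):
        h,sa,v=hv[r,u]
        line+= 'w' if sa<50 and v>170 else 'k' if sa<60 else 'R' if (h<5 or h>172) else 'O' if h<20 and sa>225 and v>150 else 'B' if h<30 else 'G' if 40<h<85 else '?'
    print(r,line)
```

```text
[ 0.695 -0.854  0.107]
well c [[253.3 208.3]
 [253.2 197.3]]
178 . . . . . . . . . . . . . . . . . . . . . . . . . . . . . . . . . . . . . . . . . . . . . . . . . . . . . . . . . . . . . .
180 . . . . . . . . . . . . . . . . . . . . . . . . . . . . . . . . . . . . . . . . . . . . . . . . . . . . . . . . . . . . . .
182 . . . . . . . . . . . . . . . . . . . . . . . . . . . . . . . . . . . . . . . . . . . . . . . . . . . . . . . . . . . . . .
184 . . . . . . . . . . . . . . . . . . . . . . # # # # # # # . . . . . . . . . . . . . . . . . . . . . . . . . . . . . . . . .
186 . . . . . . . . . . . . . . . . . # # # # # # # # # # # # # # # # # # # . . . . . . . . . . . . . . . . . . . . . . . . . .
188 . . . . . . . . . . . . . # # # # # # # # # # # # # # # # # # # # # # # # # # . . . . . . . . . . . . . . . . . . . . . . .
190 . . . . . . . . . . . # # # # # # # # # # # # # # # # # # # # # # # # # # # # # . . . . . . . . . . . . . . . . . . . . . .
192 . . . . . . . . . . # # # # # # # # # # # # # # # # # # # # # # # # # # # # # # . . . . . . . . . . . . . . . . . # # # # #
194 . . . . . .
[... 2551 characters left out ...]
BBBBBBBBBBBBkkkkwwwwwwwwwwwwww
202 wwwwwwwwwwwwwBBBBBBBBBBBBBBBBBBBBBBBBBBBBBBBwkkkwwwwwwwwwwwwww
204 wwwwwwwwwwwwwBBBBBBBBBBBBBBBBBBBBBBBBBBBBkkwkkkkwwwwwwwwwwwwww
206 wwwwwwwwwwwwwBBBBBBBBBBBBBBBBBBBBBBBBkwwwkkkkkkkwwwwwwwwwwwwww
208 wwwwwwwwwwwwwBBBBBBBBBBBBBBBBBBBBBBBBwwkwkkkkkkkwwwwwwwwwwwwww
210 wwwwwwwwwwwwwBBBBBBBBBBBBBBBBBBBBBBBBwkkkkkkkkkkwwwwwwwwwwwwww
212 wwwwwwwwwwwwwBBBBBBBBBBBBBBBBBBBBBBBBwwkkkkkkkkwwwwwwwwwwwwwww
214 wwwwwwwwwwwwwBBBBBBBBBBBBBBBBBBBBBBBBwwwkkkkkkwwwwwwwwwwwwwwww
216 wwwwwwwwwwwwwBBBBBBBBBBBBBBBBBBBBBBBBwkkkkkkkwwwwwwwwwwwwwwwww
218 wwwwwwwkkkkkwBBBBBBBBBBBBBBBBBBBBBBBBkkkkkkkkkkwwwwwwwwwwwwwww
220 wwkkRRRRRkBkBBBBBBBBBBBBBBBBBBBBBBBBBBRRRRRRRRRRkwwwwwwwwwwwww
```

Run:
```python
from m import *
w=shot('wrist')
P=onz(w,[[267.3,190],[271.3,200],[238,192],[241,198],[271.5,203.5],[265,206]],.042)
for a,b in((0,1),(2,3),(4,5)):
    d=P[b]-P[a];print(np.degrees(np.arctan2(d[1],d[0])).round(1),np.linalg.norm(d).round(4))
print(P.round(4).tolist(), 'grader 9.9; tool yaw',np.degrees(robot.observe()['tcp_rot'][2]))
h=np.array([.5560,-.1515])
for yaw in(-80,-75,-70,-65,-60):
    R2=R.from_euler('z',yaw,degrees=True).as_matrix()[:2,:2];c=(R2@np.array([[12,12],[12,-12],[-12,-12],[-12,12]]).T/1000).T+h
    print(yaw,proj(w,np.c_[c,np.full(4,.042)]).round(1).tolist())
```

```text
-80.9 0.0099
-77.7 0.0061
-170.4 0.0062
[[0.5694, -0.1476, 0.042], [0.5709, -0.1574, 0.042], [0.5441, -0.1438, 0.042], [0.5454, -0.1498, 0.042], [0.5705, -0.1606, 0.042], [0.5644, -0.1616, 0.042]] grader 9.9; tool yaw 77.3381945070845
-80 [[271.0, 204.3], [246.0, 214.1], [235.2, 190.3], [260.8, 180.0]]
-75 [[271.6, 202.8], [247.6, 214.6], [234.7, 191.8], [259.2, 179.4]]
-70 [[272.1, 201.3], [249.2, 215.0], [234.3, 193.4], [257.5, 179.0]]
-65 [[272.4, 199.7], [250.8, 215.3], [234.0, 195.0], [255.8, 178.7]]
-60 [[272.6, 198.1], [252.4, 215.4], [233.9, 196.6], [254.1, 178.5]]
```

The head measures about -80°, which is the locked direction, but the torque shows no clear stop and the key is 22° past it. I'll turn back to align, seat the key deeper, and turn again to feel for the stop.

Call:
play_rows(plan=[0,0,0,0,0,-5.5,0,0,0,0,0,-5.5,0,0,0,0,0,-5.5,0,0,0,0,0,-5.5,0,0,0,0,0,0])

```text
t: 18.5
ee_pos: [0.5529, -0.1508, 0.1327]
tcp_rot: [-3.141, 0.0, 1.736]
wrist_force: [3.1, 3.7, -0.6]
finger_gap: 0.0117
grasp_force: 40.0
```

```bash
python3 o.py
```

```text
[ 0.5529 -0.1508  0.1327] [-3.141  0.     1.736] [ 3.1  3.7 -0.6] [ 0.532 -0.562 -0.049] [-0.39  0.43  1.68 -0.    1.03 -0.55]
```

Call:
play_rows(plan=[0,0,0.001,0,0,0,0,0,0.001,0,0,0,0,0,0,0,0,0])

```text
t: 18.75
ee_pos: [0.5532, -0.151, 0.1306]
tcp_rot: [-3.141, 0.001, 1.729]
wrist_force: [2.2, 1.1, 0.5]
finger_gap: 0.0114
grasp_force: 40.0
```

Call:
play_rows(plan=[0,0,0.001,0,0,0,0,0,0.001,0,0,0,0,0,0,0,0,0])

```text
t: 19.0
ee_pos: [0.5539, -0.1513, 0.1303]
tcp_rot: [3.14, 0.001, 1.73]
wrist_force: [0.3, 2.4, 11.7]
finger_gap: 0.0118
grasp_force: 40.0
```

```bash
python3 o.py
```

```text
[ 0.5539 -0.1513  0.1303] [3.14e+00 1.00e-03 1.73e+00] [ 0.3  2.4 11.7] [ 0.32   0.121 -0.053] [-0.39  0.44  1.68 -0.    1.02 -0.55]
```

Call:
play_rows(plan=[0,0,-0.001,0,0,5,0,0,0,0,0,5,0,0,0,0,0,0,0,0,0,0,0,0])

```text
t: 19.33
ee_pos: [0.5538, -0.1508, 0.1304]
tcp_rot: [3.14, 0.0, 1.557]
wrist_force: [1.5, 2.6, 6.1]
finger_gap: 0.0119
grasp_force: 40.0
```

```bash
python3 o.py
```

```text
[ 0.5538 -0.1508  0.1304] [3.14  0.    1.557] [1.5 2.6 6.1] [ 0.514 -0.441  0.048] [-0.39  0.44  1.68  0.    1.02 -0.37]
```

Call:
play_rows(plan=[0,0,0,0,0,4,0,0,0,0,0,4,0,0,0,0,0,0,0,0,0,0,0,0])

```text
t: 19.67
ee_pos: [0.5539, -0.1506, 0.1304]
tcp_rot: [3.14, -0.0, 1.418]
wrist_force: [2.3, 2.1, 7.0]
finger_gap: 0.0121
grasp_force: 40.0
```

```bash
python3 o.py
```

```text
[ 0.5539 -0.1506  0.1304] [ 3.14  -0.     1.418] [2.3 2.1 7. ] [ 0.685 -0.478  0.085] [-0.39  0.44  1.68  0.    1.02 -0.23]
```

Call:
play_rows(plan=[0,0,0,0,0,4,0,0,0,0,0,4,0,0,0,0,0,0,0,0,0,0,0,0])

```text
t: 20.0
ee_pos: [0.5539, -0.1506, 0.1304]
tcp_rot: [3.14, -0.0, 1.278]
wrist_force: [2.1, 3.3, 5.6]
finger_gap: 0.0113
grasp_force: 40.0
```

```bash
python3 o.py
```

```text
[ 0.5539 -0.1506  0.1304] [ 3.14  -0.     1.278] [2.1 3.3 5.6] [ 0.677 -0.502  0.083] [-0.39  0.44  1.68  0.    1.02 -0.09]
```

```bash
cat > bar.py <<'E'
from m import *
w=shot('wrist');hv=hsv(w)
for r in list(range(186,212,2))+list(range(215,285,12)):
    o=(hv[r,:,0]>=6)&(hv[r,:,0]<=30)&(hv[r,:,1]>60);o[:225]=0;o[285:]=0;i=np.nonzero(o)[0]
    st=o&(hv[r,:,1]>200)&(hv[r,:,2]>150); j=np.nonzero(st)[0]
    print(r,i.min() if len(i) else 0,i.max() if len(i) else 0,'sat',(j.min(),j.max()) if len(j) else '')
h=np.array([.5560,-.1515])
for yaw in(-80,-75,-70):
    R2=R.from_euler('z',yaw,degrees=True).as_matrix()[:2,:2];c=(R2@np.array([[12,12],[12,-12],[-12,-12],[-12,12]]).T/1000).T+h
    print(yaw,proj(w,np.c_[c,np.full(4,.042)]).round(1).tolist())
E
python3 bar.py
```

```text
186 247 260 sat 
188 242 264 sat 
190 239 266 sat 
192 237 267 sat 
194 237 268 sat 
196 238 269 sat 
198 239 270 sat 
200 241 271 sat 
202 241 271 sat 
204 241 269 sat 
206 241 265 sat 
208 241 264 sat 
210 241 264 sat 
215 241 264 sat 
227 240 275 sat 
239 241 272 sat 
251 241 264 sat (np.int64(249), np.int64(261))
263 241 264 sat (np.int64(244), np.int64(262))
275 225 280 sat (np.int64(244), np.int64(261))
-80 [[271.2, 204.1], [246.8, 215.7], [234.1, 192.5], [259.0, 180.4]]
-75 [[271.7, 202.6], [248.4, 216.1], [233.7, 194.1], [257.4, 179.9]]
-70 [[272.1, 201.0], [250.0, 216.4], [233.4, 195.7], [255.7, 179.6]]
```

The head stays at about -80° while the key turns on at a steady 0.09 N m, so something is slipping. I'll lift out and look at the screw unobstructed.

Call:
play_rows(plan=[0,0,0,0,0,-6,0,0,0,0,0,-6,0,0,0,0,0,-6,0,0,0,0,0,-6,0,0,-0.02,0,0,0,0,0,-0.02,0,0,0,0,0,-0.03,0,0,0,0.015,-0.03,0,0,0,0,0.015,-0.03,0,0,0,0,0,0,0,0,0,0,0,0,0,0,0,0])

```text
t: 20.97
ee_pos: [0.4867, -0.1276, 0.199]
tcp_rot: [-3.137, -0.001, 1.697]
wrist_force: [-0.2, -0.2, -1.3]
finger_gap: 0.0116
grasp_force: 40.0
```

```bash
python3 o.py
python3 - <<'E'
from m import *
w=shot('wrist','w8.png')
g=proj(w,[.556,-.1515,.056])[0];print(g, proj(w,[.556,-.1515,.07]),proj(w,[.556,-.1515,.042]))
x,y=int(g[0])-40,int(g[1])-30;x=max(0,min(x,432));y=max(0,min(y,324));print(x,y)
im=cv2.cvtColor(w['frame'],cv2.COLOR_RGB2BGR)
c=cv2.resize(im[y:y+60,x:x+80],(480,360),interpolation=cv2.INTER_CUBIC);f=cv2.resize(im,(320,240))
o=np.zeros((360,800,3),np.uint8);o[:,:480]=c;o[:240,480:]=f;cv2.imwrite('pics/c8.png',o)
E
```

```text
[ 0.4867 -0.1276  0.199 ] [-3.137e+00 -1.000e-03  1.697e+00] [-0.2 -0.2 -1.3] [-0.078  0.032 -0.005] [-0.39  0.26  1.76 -0.    1.12 -0.52]
[312.03272263 210.47947478] [[314.67155039 215.19418663]] [[309.61044671 206.15478571]]
272 180
```

View pics/c8.png

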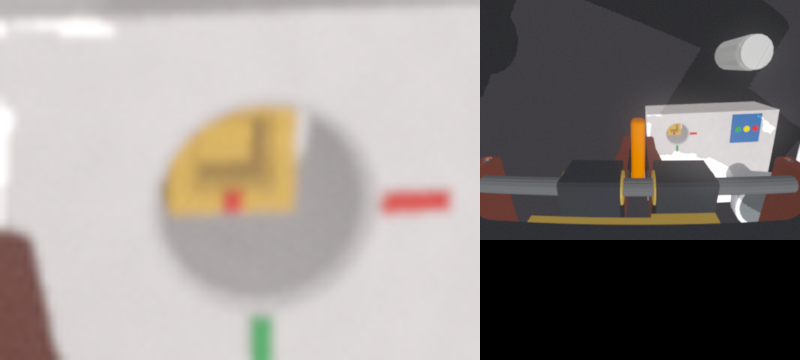

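The crop shows the red mark at (232,202) pointing down at the green bar at (261,340), with the head square to the housing, so it looks locked. I'll put a number on the angle.

Run:
```python
from m import *
w=shot('wrist');im=w['frame'].astype(int)
q=lambda a:(np.array(a)+.5)/6.-.5+[272,180]
A=lambda a,b,z:(lambda P:np.degrees(np.arctan2(*(P[1]-P[0])[1::-1])))(onz(w,q([a,b]),z))
print('head bottom edge',A([190,214.5],[285,212],.042),'right',A([297,205],[295,115],.042),'redbar',A([382,204],[450,198],.0705))
# subpixel: fit lines to brass mask edges
m=((im[...,0]-im[...,2])>60);m[:, :298]=0;m[:,325:]=0;m[:195]=0;m[220:]=0
d=(im[...,0]-im[...,2]).astype(float)
us=np.arange(304,319);vs=[]
for u in us:
    c=d[205:222,u];k=np.nonzero(c>45)[0].max();vs.append(205+k+(c[k]-45)/(c[k]-c[k+1]+1e-9))
p=np.polyfit(us,vs,1);P=onz(w,np.c_[us[[0,-1]],np.polyval(p,us[[0,-1]])],.042);e=P[1]-P[0];print('fit',np.round(vs,2),np.degrees(np.arctan2(e[1],e[0])))
```

```text
head bottom edge 8.738939779974942 right 102.36645948480503 redbar 12.447935258995205
fit [214.37 214.35 214.32 214.24 214.27 214.22 214.17 214.06 213.88 213.87
 213.81 213.83 213.83 213.77 213.47] 10.680918042094438
```

The screw is locked: the head is within 1° of the stop direction. Now I'll return the key.

Call:
play_rows(plan=[0,0,-0.03,0,0,-6.8,0,0,-0.02,0,0,-6.8,0,0,0,0,0,-6.8,0,0,0,0,0,-6.8,0,0,0,0,0,-6.8,0,0,0,0,0,-6.8,0,0,0,0,0,-6.8,0,0,0,0,0,-6.8,0,0,0,0,0,-6.8,0,0,0,0,0,-6.8,0,0,0,0,0,-6.8,0,0,0,0,0,-6.8])

```text
t: 22.07
ee_pos: [0.491, -0.1291, 0.2494]
tcp_rot: [-3.141, -0.0, 3.126]
wrist_force: [-0.1, 1.1, -1.7]
finger_gap: 0.0119
grasp_force: 40.0
```

Call:
play_rows(plan=[0,0,0,0,0,-6.8,0,0,0,0,0,-6.5,0,0,0,0,0,0,0,0,0,0,0,0])

```text
t: 22.4
ee_pos: [0.4907, -0.1289, 0.2494]
tcp_rot: [-3.141, -0.0, -2.934]
wrist_force: [-1.1, 0.1, -0.2]
finger_gap: 0.0119
grasp_force: 40.0
```

Call:
play_rows(plan=[-0.0157,0.028,0,0,0,0,-0.0157,0.028,0,0,0,0,-0.0157,0.028,0,0,0,0,-0.0157,0.028,0,0,0,0,-0.0157,0.028,0,0,0,0,-0.0157,0.028,0,0,0,0,-0.0157,0.028,0,0,0,0,-0.0157,0.028,0,0,0,0,-0.0157,0.028,0,0,0,0,-0.0157,0.028,0,0,0,0,-0.0157,0.028,0,0,0,0,-0.0157,0.028,0,0,0,0])

```text
t: 23.4
ee_pos: [0.6047, 0.2412, 0.2493]
tcp_rot: [-3.141, -0.0, -2.935]
wrist_force: [1.8, -0.3, -0.8]
finger_gap: 0.0114
grasp_force: 40.0
```

Call:
play_rows(plan=[0,0,0,0,0,0,0,0,0,0,0,0,0,0,0,0,0,0])

```text
t: 23.65
ee_pos: [0.6039, 0.2391, 0.249]
tcp_rot: [-3.141, -0.001, -2.933]
wrist_force: [-0.2, 0.0, -0.7]
finger_gap: 0.0116
grasp_force: 40.0
```

```bash
cat > ret.py <<'E'
from h import *
s=robot.observe();d=np.array([.6003,.2403])-s['ee_pos'][:2];p=s['tcp_rot'][2];print(s['ee_pos'].round(4),p.round(4),'tool dx,dy',(d@[np.cos(p),np.sin(p)]).round(4),(d@[np.sin(p),-np.cos(p)]).round(4),'rz',np.degrees(p+2.93).round(1))
E
python3 ret.py
```

```text
[0.6039 0.2391 0.249 ] -2.9325 tool dx,dy 0.0033 0.0019 rz -0.1
```

Call:
play_rows(plan=[0.0033,0.0019,0,0,0,0,0,0,0.02,0,0,0,0,0,0.02,0,0,0,0,0,0.02,0,0,0,0,0,0.014,0,0,0,0,0,0,0,0,0,0,0,0,0,0,0,0,0,0,0,0,0])

```text
t: 24.32
ee_pos: [0.601, 0.2401, 0.1768]
tcp_rot: [-3.142, 0.001, -2.933]
wrist_force: [-0.1, 0.4, -1.0]
finger_gap: 0.012
grasp_force: 40.0
```

```bash
python3 ret.py
python3 - <<'E'
from m import *
w=shot('wrist');hv=hsv(w)
for r in range(182,204,2): print(r,hv[r,253].tolist())
E
```

```text
[0.601  0.2401 0.1768] -2.9326 tool dx,dy 0.0007 0.0003 rz -0.1
182 [16, 138, 210]
184 [15, 139, 181]
186 [14, 143, 171]
188 [15, 175, 192]
190 [17, 227, 220]
192 [18, 239, 226]
194 [19, 255, 236]
196 [19, 255, 253]
198 [20, 255, 255]
200 [21, 255, 255]
202 [21, 255, 255]
```

Near end of the bar unchanged in the hand (rows 188–198). Lowering into the slot.

Call:
play_rows(plan=[0.0007,0.0003,0.01,0,0,0,0,0,0.01,0,0,0,0,0,0.005,0,0,0,0,0,0,0,0,0])

```text
t: 24.7
ee_pos: [0.5991, 0.2405, 0.1489]
tcp_rot: [-3.141, -0.002, -2.931]
wrist_force: [1.3, -0.8, -3.2]
finger_gap: 0.0118
grasp_force: 40.0
```

Call:
play_rows(plan=[0,0,0.007,0,0,0,0,0,0.007,0,0,0,0,0,0.006,0,0,0,0,0,0,0,0,0])

```text
t: 25.03
ee_pos: [0.5993, 0.2406, 0.129]
tcp_rot: [-3.141, -0.002, -2.931]
wrist_force: [2.1, -0.7, -1.9]
finger_gap: 0.0119
grasp_force: 40.0
```

Call:
play_rows(plan=[0,0,0.007,0,0,0,0,0,0.007,0,0,0,0,0,0.003,0,0,0,0,0,0,0,0,0])

```text
t: 25.37
ee_pos: [0.5995, 0.2407, 0.1126]
tcp_rot: [-3.141, -0.001, -2.931]
wrist_force: [1.4, -0.9, -2.0]
finger_gap: 0.0115
grasp_force: 40.0
```

Call:
play_rows(plan=[0,0,0.001,0,0,0,0,0,0,0,0,0])

```text
t: 25.53
ee_pos: [0.5996, 0.2408, 0.1126]
tcp_rot: [-3.142, -0.0, -2.931]
wrist_force: [0.7, 0.2, -1.5]
finger_gap: 0.0117
grasp_force: 40.0
```

Call:
play_rows(plan=[0,0,0,0,0,0,0,0,0,0,0,0,0,0,0,0,0,0,0,0,0,0,0,0,0,0,0,0,0,0,0,0,0,0,0,0,0,0,0,0,0,0], fingers=0.5)

```text
t: 26.12
ee_pos: [0.5997, 0.2409, 0.1127]
tcp_rot: [-3.142, -0.0, -2.931]
wrist_force: [-0.9, -0.3, -0.3]
finger_gap: 0.0437
grasp_force: 0.0
```

Call:
play_rows(plan=[0,0,-0.02,0,0,0,0,0,-0.03,0,0,0,0,0,-0.04,0,0,0,0.02,0,-0.02,0,0,0,0.035,0,0,0,0,0,0.035,0,0,0,0,0,0.035,0,0,0,0,0,0.02,0,0,0,0,0,0,0,0,0,0,0])

```text
t: 26.87
ee_pos: [0.4527, 0.2096, 0.2224]
tcp_rot: [-3.141, -0.004, -2.931]
wrist_force: [-0.6, 0.2, -0.7]
finger_gap: 0.0437
grasp_force: 0.0
```

Run:
```python
from m import *
s=robot.observe();print(s['ee_pos'].round(3),s['wrist_force'].round(1))
t=shot('top');sc=shot('scene')
for p,n,c0 in((t,'top',(139,188)),(sc,'scene',(310,263))):
    hv=hsv(p);m=(hv[...,0]>=5)&(hv[...,0]<=24)&(hv[...,1]>165)&(hv[...,2]>170);k=np.zeros_like(m);k[c0[1]-40:c0[1]+40,c0[0]-35:c0[0]+35]=1
    m=blob(m&k);v,u=np.nonzero(m);r=cv2.minAreaRect(np.c_[u,v].astype(np.float32));print(n,m.sum(),r)
f=t['frame'].astype(int);h=f[205:265,325:405];m=blob((h[...,2]-h[...,0])>60);v,u=np.nonzero(m);print('drawer px box',u.min()+325,v.min()+205,u.max()+325,v.max()+205)
for l in('tool_blue','tool_green','jar','tin'): print(l,[(round(d['p'],2),np.round(d['box']).tolist()) for d in robot.boxes_of(l,sc)[:1]],[np.round(d['box']).tolist() for d in robot.boxes_of(l,t)[:1]])
```

```text
[0.453 0.21  0.222] [-0.6  0.2 -0.7]
top 193 ((138.80767822265625, 187.53846740722656), (31.966930389404297, 6.471832275390625), 78.69007110595703)
scene 216 ((309.3793029785156, 263.44830322265625), (7.281531810760498, 32.76688766479492), 49.76364517211914)
drawer px box 339 222 387 235
tool_blue [(0.84, [262.0, 212.0, 286.0, 239.0])] [[193.0, 165.0, 204.0, 198.0]]
tool_green [(0.55, [276.0, 228.0, 304.0, 256.0])] [[162.0, 172.0, 176.0, 199.0]]
jar [(0.65, [244.0, 252.0, 272.0, 293.0])] [[154.0, 130.0, 190.0, 166.0]]
tin [(0.73, [226.0, 180.0, 250.0, 214.0])] [[247.0, 160.0, 273.0, 185.0]]
```

```bash
python3 -c "
from bench import robot
print(robot.hand_in())"
```

```text
the job is handed in; nothing more can be done
None
```

I pushed the drawer home, turned the lock screw to the locked position and put the key back upright in its slot. The blue and green tools, the jar and the tin are where they were. I never felt a clear stop when turning the screw, so "locked" rests on the camera view: the red mark points at the green bar, within about 2° of the locked direction.

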